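Lay out the bench for a soldering job

TASK

Set the bench out for soldering the clamped board: seat the tip cleaner in the round rest of the iron stand, drop the solder reel over the post of the reel stand, stand the flux jar between the board holder and the iron stand and the steel parts dish between the board holder and the reel stand, each in line with the middle of the board and clear of both neighbours. Stand the alcohol bottle behind the board holder (the far side from the robot), centred on it and about 3 cm clear of it; never tip the bottle. Everything ends upright, and the multimeter and the tape measure stay where they are.

Things in the scene. Friction and masses are not known exactly. Their poses are not given: they have to be found in the camera images.
- board_holder: Fixed holder with a green circuit board clamped level. 144 mm wide (own y), 100 mm deep (own x), 59 mm high. Origin at table height under its middle; own +x points away from the robot, +y to the robot's left; turned by up to 5 degrees. Iron stand and reel stand are left and right of it (which is where changes), about on its y axis, centres 270 to 290 mm from its own.
- iron_stand: Fixed soldering-iron stand: steel plate 180 (own y) x 100 (own x) x 10 mm. Origin on the table under its middle, axes as the holder's. At own (0, +45 mm) the round rest: lip 62 mm inside, 68 outside, rising 5 mm above the plate; the cleaner's underside ends on the plate, 10 mm above the table. At own y -45 mm an iron in a sleeve leans up to the robot: 138 mm high, overhangs the front by 30 mm.
- reel_stand: Fixed reel stand: steel plate 120 (own y) x 100 (own x) x 10 mm. Origin on the table under its middle, axes as the holder's. At the middle a round-topped post, 9 mm in diameter, its top 67 mm above the table. At own (+42, +50 mm) a thin wire guide, 74 mm above the table. The reel ends flat on the plate, post through its bore, underside 10 mm above the table.
- tip_cleaner: Loose tip cleaner: black round cup 54 mm in diameter with a steel collar on top that narrows to 40 mm, brass wire showing in its mouth; 44 mm high, the straight black part 30 mm high. About 0.12 kg. Origin at the centre of its underside, z up. Grasp the black part across its diameter.
- solder_reel: Loose solder reel standing on one end: grey plastic flanges 56 mm in diameter and 3 mm thick, 42 mm high over all, silvery winding 49 mm in diameter between them, open bore 18 mm in diameter right through. About 0.22 kg. Origin at the centre of its underside, z up. Grasp across the flanges.
- flux_jar: Loose flux jar: small squat white jar with a black ribbed screw cap, 43 mm in diameter, 42 mm high, no bore. About 0.06 kg. Origin at the centre of its underside, z up.
- parts_dish: Loose steel parts dish: shallow open round dish 62 mm in outer diameter (54 mm at the foot), 22 mm high, with a few small brass screws in it. About 0.09 kg. Origin at the centre of its underside, z up. Can be grasped from outside across its full diameter.
- alcohol_bottle: Loose alcohol dispenser bottle: plain white round bottle 60 mm in diameter to 66 mm height, grey neck, steel pump dish 48 mm in diameter on top, 96 mm high over all; the tallest loose thing. About 0.2 kg. Origin at the centre of its underside, z up. Grasp the white body.
- multimeter: Loose orange multimeter lying at the right, beside the row of things, 145 x 72 mm, 32 mm high (dial to 43 mm). Not to be moved. Origin under its middle.
- tape_measure: Loose black tape measure, 68 x 62 mm, 34 mm high, at the back left beyond the row of things. Not to be moved. Origin under its middle.
Things that resemble listed ones, but are neither listed nor needed, are in the scene too. Leave any purple or turquoise look-alike of the tip_cleaner alone.

How it is judged (in metres and radians):
At the end, for the whole second after the job is handed in: Cleaner inside the lip of the rest, reel on its post, both fully down; jar and dish on the table between holder and their stand, 20 mm from the holder's y axis at most, 5 mm clear; bottle behind the holder, within 20 mm of its x axis, 5 to 55 mm clear. All upright, at rest, released (x of tip_cleaner in the frame of iron_stand between -0.006 and 0.006 m and y of tip_cleaner in the frame of iron_stand between 0.039 and 0.051 m and height (world z) of tip_cleaner between 0.007 and 0.0135 m and horizontal distance between solder_reel and reel_stand below 0.007 m and height (world z) of solder_reel between 0.007 and 0.0135 m and x of flux_jar in the frame of board_holder between -0.02 and 0.02 m and horizontal distance between flux_jar and board_holder between 0.098 and 0.182 m and horizontal distance between flux_jar and iron_stand between 0.116 and 0.2 m and height (world z) of flux_jar between -0.003 and 0.004 m and x of parts_dish in the frame of board_holder between -0.02 and 0.02 m and horizontal distance between parts_dish and board_holder between 0.108 and 0.202 m and horizontal distance between parts_dish and reel_stand between 0.096 and 0.19 m and height (world z) of parts_dish between -0.003 and 0.004 m and x of alcohol_bottle in the frame of board_holder between 0.085 and 0.135 m and y of alcohol_bottle in the frame of board_holder between -0.02 and 0.02 m and height (world z) of alcohol_bottle between -0.003 and 0.004 m and angle between each of tip_cleaner, solder_reel, flux_jar, parts_dish, alcohol_bottle's own z axis and vertical below 0.1 rad and linear speed of each of tip_cleaner, solder_reel, flux_jar, parts_dish, alcohol_bottle below 0.02 m/s and angular speed of each of tip_cleaner, solder_reel, flux_jar, parts_dish, alcohol_bottle below 0.3 rad/s); the robot touches nothing.
It fails at once if the alcohol bottle is tipped (over 0.5 rad) (angle between alcohol_bottle's own z axis and vertical above 0.5 rad).
It fails at once if the multimeter is moved (over 20 mm) (distance of multimeter from where it was at the start of the episode above 0.02 m).
It fails at once if the tape measure is moved (over 20 mm) (distance of tape_measure from where it was at the start of the episode above 0.02 m).
It also fails if it takes over 128 s, if anything falls off the work surface, if the arm or the gripper's body presses on something with over 40 N, if the wrist force passes 120 N, or if a joint passes its speed limit or range.

ROBOT

A 6-joint arm with a two-finger parallel gripper is mounted at the origin on the work surface. World frame = base frame: x ahead of the robot, y to its left, z up, the work surface at z = 0. Lengths are in mm, angles in rad, forces in N, time in s.
With the tool pointing down it reaches from about 250 to 850 mm from the base axis. Payload 12.5 kg.
Tool frame: the origin (TCP) lies midway between the tips of the shut fingers; the grasp point (between the pads) lies r.grip_point_offset behind it (r.grip_point_offset is the distance from the TCP to the grasp point, in mm); z points along the fingers, y is the line along which they close (so a half turn about z gives the same grasp; the last joint's range is limited). The gripper opens to 93 mm and grips with 3 to 60 N. Pads are 15 mm wide; open, the fingers measure 128 mm over their backs; the gripper's body (75 mm by 188 mm) begins 65 mm behind the grasp point.
Start: joints at [-1.195, 0.351, 1.652, -0, 1.139, -0.085], TCP at [244.581, -492.61, 218.633] pointing down, gripper open.
Joint ranges: [-2.75, 2.75], [-0.79, 2.1], [0.01, 2.65], [-1.57, 4.71], [0.07, 3.14], [-2.87, 2.87]. Speed limits (rad/s): [2.22, 2.22, 2.79, 3.14, 3.14, 3.14].

INTERFACE

Orientations are given as a 3x3 rotation matrix whose columns are the frame's x, y, z axes.
In Python, from plant import r gives the robot as it stands.
- The arm moves only by the tool jog_arm, never from a script. Its argument "motion" is a list of rows, each an object with "offset": the shift along the tool's x, y, z normalised to -1 to 1, where 1 is 120 mm, a list of three; "yaw": the turn about the tool's z normalised to -1 to 1, where 1 is 180 degrees. A call has 1 to 20 rows; each row is the pose to reach, as a shift and turn from the pose commanded when the call began, along the tool's axes at that moment, turning the shorter way round; what a row does not reach only later rows make up. A row lasts 1/8 s, in which the tool goes at most 62.5 mm and 10.7 degrees, less where a joint would pass 70% of its speed; a pose out of reach is approached as far as the arm can. A call with a number of a shift or a turn outside -1 to 1 is refused whole. A call with a gripper value outside its range is refused whole. "fingers" is the closure, from 0 (fully open) to 1 (shut), set as the call begins (left out, the last holds). The fingers move at their own pace and stop on an object; "newtons" is the grip in N (left out, the last holds). Time passes only in rows, so rows that repeat a pose let the fingers close. It gives the time, the measured TCP pose, the force, the opening and the grip force at its end, in the units of the state.
- r.get_state(): the state, without advancing time (a new reading comes with each control period).
- r.read_camera(name): name is "side" or "top" or "wrist"; returns (picture, depth): 400x640x3 uint8, blue, green, red; 400x640 float32, mm along the optical axis (not along the pixel's ray), 0 where there is no reading.
- r.camera_params(name): a dict with "fov_y" (degrees; the focal length in pixels is half the picture's height over the tangent of half this angle, whatever the lens; pixels are square), "cx", "cy" (the principal point, pixels), "k1" (the pictures are not rectified: a ray, as slopes to the right and down, at radius r is drawn at 1 + k1 r^2 times it, then the intrinsics apply), "R" (3x3) and "t" (3): a world point X has camera coordinates R X + t; the wrist camera has in their place "hand_eye" (4x4, takes a point from camera to tool coordinates, whose origin is the TCP and whose axes are the flange's). Camera axes: x right, y down, z forward; pixel columns grow to the right and rows downward; lengths in mm; the calibration is good to about 2 mm. A picture is of the moment at which its call begins: read the wrist's pose just before it. camera_params takes no time and is no camera call.
- r.job_done(): hands the job in; it is judged then, once.
The state is a dict: "time_s": time; "joint_positions": joint angles; "joint_velocities": joint speeds; "effort": joint torques, N m; "position": TCP position; "eef_rot": TCP orientation; "wrist_force": force on the tool from outside, world axes, zero at the start; "moment": the same for the moment, N m; "finger_gap": opening from 0.0 (shut) to 1.0 (fully open); "grip_force": force on a finger pad.
Only numpy, scipy, OpenCV 4.12 (cv2) and the standard library are available. Lean on these libraries where they do the work, as an engineer would, in place of code of your own. Each camera call takes 0.05 s, during which the arm holds its last target. There are 200 camera calls.

## Working session

There is one attempt and no reset: what is moved stays moved. The work goes in short steps, Python scripts to look and compute and a tool call to move; the robot and the scene stay as the last step left them, time stands still between calls to the robot, and variables do not carry over. Pictures are saved under pics/ and viewed, at most 14 in all, crops included, and the job is handed in when it is done.

Besides the shell and the picture viewer there is one more tool, called after ">>>" as name([rows], argument=value, ...), one row to a line, values as JSON. jog_arm: Moves the arm, as the interface text tells. Its arguments: {"type":"object","properties":{"motion":{"type":"array"},"fingers":{"type":"number"},"newtons":{"type":"number"}},"required":["motion"]}

```bash
mkdir -p pics; ls; cat > h.py <<'E'
import numpy as np, cv2
from plant import r
def K(p):
    f=200/np.tan(np.radians(p["fov_y"])/2); return f,p["cx"],p["cy"],p["k1"]
def ext(name,s=None):
    p=r.camera_params(name)
    if "R" in p and name!="wrist": return p,np.array(p["R"]),np.array(p["t"]).ravel()
    s=s or r.get_state(); T=np.eye(4); T[:3,:3]=np.array(s["eef_rot"]); T[:3,3]=s["position"]
    M=np.linalg.inv(T@np.array(p["hand_eye"])); return p,M[:3,:3],M[:3,3]
def slopes(p,uv):
    f,cx,cy,k=K(p); uv=np.atleast_2d(np.asarray(uv,float)); d=(uv-[cx,cy])/f; q=d.copy()
    for _ in range(20): q=d/(1+k*(q**2).sum(1,keepdims=True))
    return q
def cast(e,uv,z):
    p,R,t=e; q=slopes(p,uv); d=np.c_[q,np.ones(len(q))]@R; c=-R.T@t
    return c+d*((z-c[2])/d[:,2])[:,None]
def proj(e,X):
    p,R,t=e; c=np.atleast_2d(X)@R.T+t; q=c[:,:2]/c[:,2:]; f,cx,cy,k=K(p)
    return q*(1+k*(q**2).sum(1,keepdims=True))*f+[cx,cy]
def cloud(e,D):
    p,R,t=e; v,u=np.mgrid[:400,:640]; q=slopes(p,np.c_[u.ravel(),v.ravel()])
    z=D.ravel()[:,None]; X=(np.c_[q,np.ones(len(q))]*z-t)@R; X[z[:,0]==0]=np.nan
    return X.reshape(400,640,3)
E
python3 - <<'E'
from h import *
s=r.get_state(); print(s, r.grip_point_offset)
for n in("top","side","wrist"):
    im,D=r.read_camera(n); cv2.imwrite(f"pics/{n}0.png",im); np.save(f"{n}0.npy",D); p=r.camera_params(n); print(n,p)
E
```

```text
pics
{'time_s': 0.0, 'joint_positions': array([-1.19461568e+00,  3.51206666e-01,  1.65244617e+00,  9.40472928e-06,
        1.13907415e+00, -8.46069423e-02]), 'joint_velocities': array([ 0.0001206 ,  0.0003028 , -0.00038454, -0.00045793, -0.00115105,
       -0.00098628]), 'effort': array([-2.38865277e-04, -4.97322106e+01, -2.85257542e+01,  6.98613329e-02,
        2.56267749e-02, -8.81346409e-05]), 'position': array([ 244.4529005 , -492.30099841,  218.10922508]), 'eef_rot': array([[ 8.95704345e-01,  4.44649928e-01, -4.08778606e-04],
       [ 4.44650104e-01, -8.95703726e-01,  1.05815788e-03],
       [ 1.04365306e-04, -1.12956006e-03, -9.99999357e-01]]), 'wrist_force': array([ 0.01741308,  0.31154878, -0.45134105]), 'moment': array([-0.00924149,  0.03558909,  0.01354337]), 'grip_force': 0.0, 'finger_gap': 0.9997821913371591} 18.8
top {'fov_y': 47.70806604179676, 'cx': 323.31596346430126, 'cy': 197.45063454867855, 'k1': 0.011359756543148813, 'R': array([[ 0.01682042, -0.99983727,  0.00651944],
       [-0.99607665, -0.01732302, -0.08678259],
       [ 0.0868814 , -0.00503414, -0.99620594]])
[... 154 characters left out ...]
0.0017176250775253704, 'R': array([[ 0.99841372, -0.05269999, -0.01981826],
       [-0.05199303, -0.72790947, -0.68369915],
       [ 0.02160504,  0.68364502, -0.72949483]]), 't': array([-598.79666925,   18.1365915 ,  938.94257072])}
wrist {'fov_y': 60.37214277367347, 'cx': 321.1182885207399, 'cy': 197.83460335933825, 'k1': 0.014299246359766642, 'hand_eye': array([[ 9.25209976e-04, -9.54415481e-01, -2.98479873e-01,
         8.35284668e+01],
       [ 9.99999121e-01,  5.99684712e-04,  1.18219291e-03,
        -1.77286735e-01],
       [-9.49309401e-04, -2.98480704e-01,  9.54415197e-01,
        -1.65118779e+02],
       [ 0.00000000e+00,  0.00000000e+00,  0.00000000e+00,
         1.00000000e+00]])}
```

View pics/top0.png

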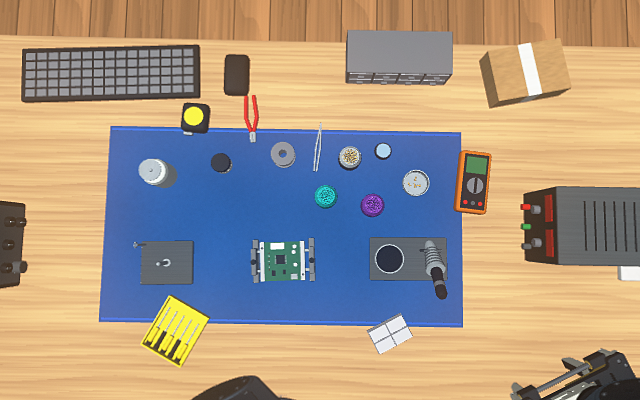

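View pics/side0.png

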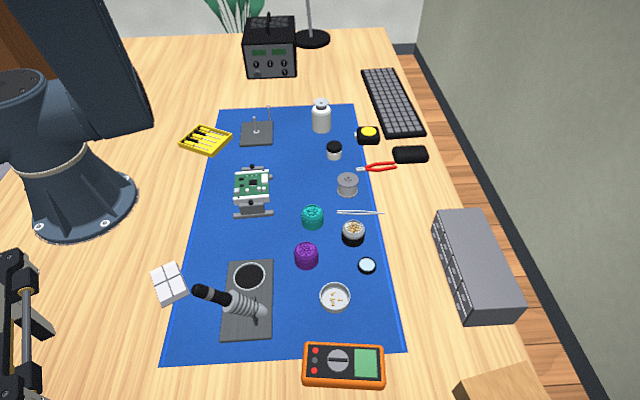

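The top view (picture left = +y) shows the bottle at (153,170), jar (221,162), reel (283,155), brass-mouthed cleaner (350,157), dish (415,182), the decoys (326,196), (372,205) and (383,150), reel stand (166,262), holder (283,262), iron stand (408,259), tape (195,117) and multimeter (474,180). The side view agrees.

```bash
cat > m.py <<'E'
from h import *
im=cv2.imread("pics/top0.png"); D=np.load("top0.npy"); e=ext("top"); X=cloud(e,D)
print("table z med", np.nanmedian(X[220:235,200:240,2]))
es=ext("side"); Xs=cloud(es,np.load("side0.npy"))
# (name, pixel, height)
for n,(u,v),h,rad in [("bottle",(153,170),96,24),("jar",(221,162),42,21),("reel",(283,155),42,28),("cleaner",(350,157),44,27),("dish",(415,182),22,31),("turq",(326,196),44,27),("purple",(372,205),44,27),("blue",(383,150),30,20)]:
    c=cast(e,(u,v),h)[0]
    for nm,Y in(("top",X),("side",Xs)):
        P=Y.reshape(-1,3); P=P[np.linalg.norm(P[:,:2]-c[:2],axis=1)<rad*1.7]; P=P[P[:,2]>6]
        zt=np.percentile(P[:,2],95); Q=P[P[:,2]>zt-6]
        (cx,cy),R=cv2.minEnclosingCircle(Q[:,:2].astype(np.float32))
        print(n,nm,len(P),"ztop %.1f"%zt,"circ %.1f %.1f r%.1f"%(cx,cy,R),"all",P[:,:2].min(0).round(),P[:,:2].max(0).round(), "reach %.0f"%np.hypot(cx,cy))
# stands: steel plates grey; board green
hsv=cv2.cvtColor(im,cv2.COLOR_BGR2HSV)
m=(hsv[...,1]<70).astype(np.uint8)
for n,(u,v),z in [("reelst",(150,275),10),("iron",(405,275),10)]:
    sub=np.zeros_like(m); sub[225:310,u-50:u+55]=m[225:310,u-50:u+55]
    k=cv2.morphologyEx(sub,cv2.MORPH_OPEN,np.ones((5,5)))
    cs,_=cv2.findContours(k,cv2.RETR_EXTERNAL,cv2.CHAIN_APPROX_NONE); c=max(cs,key=cv2.contourArea)
    W=cast(e,c[:,0],z)[:,:2]; print(n,cv2.minAreaRect(W.astype(np.float32)))
g=cv2.inRange(hsv,(40,60,40),(85,255,255)); g[:, :230]=0; g[:,330:]=0; g[:230]=0; g[300:]=0
g=cv2.morphologyEx(g,cv2.MORPH_CLOSE,np.ones((9,9)))
cs,_=cv2.findContours(g,cv2.RETR_EXTERNAL,cv2.CHAIN_APPROX_NONE); c=max(cs,key=cv2.contourArea)
Z=np.nanmedian(X[...,2][g>0]); print("board z",Z,cv2.minAreaRect(cast(e,c[:,0],Z)[:,:2].astype(np.float32)))
for n,(u0,u1,v0,v1) in [("reelst",(125,205,230,295)),("holder",(245,322,230,295)),("iron",(360,460,225,305))]:
    P=X[v0:v1,u0:u1].reshape(-1,3); P=P[P[:,2]>5]; print(n,P.min(0).round(),P.max(0).round(),cv2.minAreaRect(P[:,:2].astype(np.float32)))
big=cv2.resize(im[225:310,120:460],None,fx=2.35,fy=2.35,interpolation=cv2.INTER_CUBIC); cv2.imwrite("pics/crop0.png",big)
E
python3 m.py
```

```text
table z med 1.787562867935203
bottle top 864 ztop 98.0 circ 626.4 283.8 r25.0 all [595. 238.] [654. 309.] reach 688
bottle side 606 ztop 96.6 circ 630.0 285.1 r25.6 all [599. 252.] [659. 310.] reach 691
jar top 343 ztop 45.5 circ 654.2 144.0 r21.8 all [624. 122.] [680. 165.] reach 670
jar side 259 ztop 44.6 circ 655.9 145.8 r22.5 all [636. 123.] [677. 166.] reach 672
reel top 457 ztop 45.8 circ 677.3 2.0 r27.5 all [636. -46.] [711.  46.] reach 677
reel side 411 ztop 44.5 circ 679.4 2.3 r28.4 all [652. -25.] [707.  29.] reach 679
cleaner top 451 ztop 45.3 circ 672.1 -153.6 r24.8 all [ 628. -180.] [ 711. -115.] reach 689
cleaner side 506 ztop 44.3 circ 675.4 -154.1 r24.8 all [ 649. -181.] [ 702. -127.] reach 693
dish top 274 ztop 25.2 circ 618.0 -309.2 r31.1 all [ 576. -351.] [ 663. -268.] reach 691
dish side 374 ztop 23.9 circ 620.2 -309.0 r31.5 all [ 589. -340.] [ 651. -278.] reach 693
turq top 441 ztop 45.1 circ 581.4 -98.9 r25.0 all [ 538. -143.] [617. -72.] reach 590
turq side 466 ztop 45.1 circ 583.5 -100.7 r24.1 all [ 543. -126.] [610. -74.] reach 592
purple top 444 ztop 45.3 ci
[... 418 characters left out ...]
25), 0.9175859689712524)
iron ((421.5291442871094, -293.12884521484375), (135.8437042236328, 177.47389221191406), 0.08056650310754776)
board z 50.06512385679348 ((433.0602722167969, -3.5309600830078125), (84.8568115234375, 80.03563690185547), 2.5786216259002686)
reelst [350. 180.   5.] [499. 365.  75.] ((423.51385498046875, 272.55908203125), (147.53416442871094, 183.85337829589844), 0.9412233829498291)
holder [353. -92.   5.] [503.  88.  63.] ((427.908935546875, -1.9179000854492188), (147.82778930664062, 178.02963256835938), 0.9588824510574341)
iron [ 335. -414.    5.] [ 520. -181.  141.] ((427.3426513671875, -297.83306884765625), (182.65756225585938, 232.89743041992188), 0.9246797561645508)
```

View pics/crop0.png

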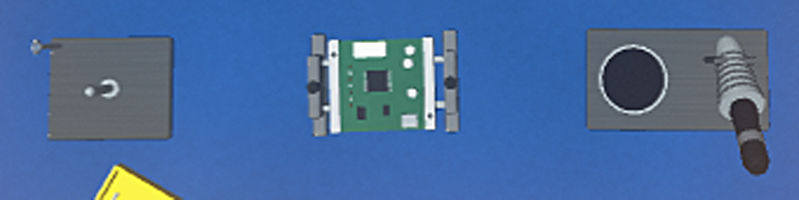

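The crop shows the reel stand (left) with its post at (105,90), the holder (mid) with its board, and the iron stand with the round rest at (633,78) on its holder side. Top and side disagree by 2–3 mm in x, so I'll refine with the wrist camera over the bench, moving now.

>>> jog_arm([
  {"offset": [0.4,0,0],"yaw": -0.059},
  {"offset": [0.8,0,0],"yaw": -0.118},
  {"offset": [1,0,0],"yaw": -0.177},
  {"offset": [1,0,0],"yaw": -0.236},
  {"offset": [1,0,0],"yaw": -0.295},
  {"offset": [1,0,0],"yaw": -0.3533},
  {"offset": [1,0,0],"yaw": -0.3533},
], fingers=0, newtons=25)

```text
time_s: 1.02
position: [352.0, -439.2, 218.4]
eef_rot: [[0.001, 1.0, -0.0], [1.0, -0.001, 0.0], [0.0, -0.0, -1.0]]
wrist_force: [0.8, 0.3, -0.5]
finger_gap: 1.003
grip_force: 0.0
```

>>> jog_arm([
  {"offset": [0.5,0.5,0],"yaw": 0},
  {"offset": [1,1,0],"yaw": 0},
  {"offset": [1,1,0],"yaw": 0},
])

```text
time_s: 1.4
position: [473.4, -317.5, 218.6]
eef_rot: [[0.005, 1.0, 0.0], [1.0, -0.005, 0.0], [0.0, 0.0, -1.0]]
wrist_force: [0.7, -0.7, -0.0]
finger_gap: 1.001
grip_force: 0.0
```

>>> jog_arm([
  {"offset": [0.5,0.35,0],"yaw": 0},
  {"offset": [1,0.7,0],"yaw": 0},
  {"offset": [1,0.7,0],"yaw": 0},
  {"offset": [1,0.7,0],"yaw": 0},
])

```text
time_s: 1.9
position: [556.3, -198.7, 218.4]
eef_rot: [[0.001, 1.0, -0.0], [1.0, -0.001, -0.0], [-0.0, -0.0, -1.0]]
wrist_force: [-0.6, 0.2, -0.3]
finger_gap: 1.001
grip_force: 0.0
```

```bash
cat >> h.py <<'E'
import pickle
def snap(tag):
    s=r.get_state(); im,D=r.read_camera("wrist"); cv2.imwrite(f"pics/{tag}.png",im)
    pickle.dump((s,im,D),open(tag+".pkl","wb")); return s,im,D
E
python3 -c "
from h import *
snap('w1')"
```

```text
(no output)
```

View pics/w1.png

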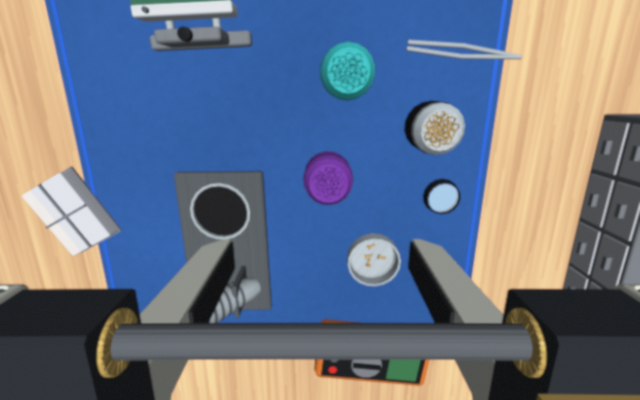

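>>> jog_arm([
  {"offset": [0.5,0,0],"yaw": 0},
  {"offset": [1,0,0],"yaw": 0},
  {"offset": [1,0,0],"yaw": 0},
])

```text
time_s: 2.33
position: [555.5, -77.9, 218.8]
eef_rot: [[-0.0, 1.0, -0.0], [1.0, 0.0, 0.0], [0.0, -0.0, -1.0]]
wrist_force: [-0.2, 0.2, 0.5]
finger_gap: 1.0
grip_force: 0.0
```

>>> jog_arm([
  {"offset": [0.5,0,0],"yaw": 0},
  {"offset": [1,0,0],"yaw": 0},
  {"offset": [1,0,0],"yaw": 0},
  {"offset": [1,0,0],"yaw": 0},
])

```text
time_s: 2.82
position: [556.2, 38.9, 218.6]
eef_rot: [[0.002, 1.0, 0.0], [1.0, -0.002, -0.0], [-0.0, 0.0, -1.0]]
wrist_force: [-0.1, -0.2, -0.3]
finger_gap: 1.003
grip_force: 0.0
```

```bash
python3 -c "
from h import *
snap('w2')"
```

>>> jog_arm([
  {"offset": [0.5,0,0],"yaw": 0},
  {"offset": [1,0,0],"yaw": 0},
  {"offset": [1,0,0],"yaw": 0},
])

```text
time_s: 3.25
position: [556.3, 161.9, 218.5]
eef_rot: [[-0.001, 1.0, -0.0], [1.0, 0.001, 0.0], [0.0, -0.0, -1.0]]
wrist_force: [-0.1, 0.1, -0.4]
finger_gap: 1.002
grip_force: 0.0
```

>>> jog_arm([
  {"offset": [0.4,0,0],"yaw": 0},
  {"offset": [0.8,0,0],"yaw": 0},
  {"offset": [0.8,0,0],"yaw": 0},
  {"offset": [0.8,0,0],"yaw": 0},
])

```text
time_s: 3.75
position: [556.7, 254.7, 218.5]
eef_rot: [[0.002, 1.0, -0.0], [1.0, -0.002, -0.001], [-0.001, -0.0, -1.0]]
wrist_force: [-0.1, 0.5, -0.4]
finger_gap: 1.001
grip_force: 0.0
```

```bash
python3 -c "
from h import *
snap('w3')"
```

```text
(no output)
```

View pics/w3.png

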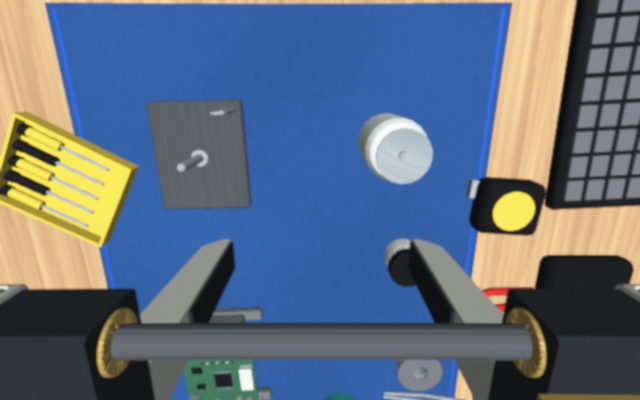

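w1 shows the rest ring at (220,210), cleaner (437,128), dish (374,259); w3 shows reel stand plate with post base (200,158), bottle (400,150), and jar partly behind a finger (403,262).

```bash
cat > m2.py <<'E'
from h import *
ob={"bottle":(628,284,96,24),"jar":(655,145,42,21.5),"reel":(678,2,42,28),"cleaner":(674,-154,44,20),"dish":(619,-309,22,31)}
L={t:pickle.load(open(t+".pkl","rb")) for t in("w1","w2","w3")}
for t,(s,im,D) in L.items():
    e=ext("wrist",s); X=cloud(e,D); ZZ=X[...,2]; hsv=cv2.cvtColor(im,cv2.COLOR_BGR2HSV)
    blue=cv2.inRange(hsv,(100,120,60),(125,255,255))>0; print(t,"mat z %.1f"%np.nanmedian(ZZ[blue]))
    fing=(D>0)&(D<260)
    for n,(x,y,h,rad) in ob.items():
        u,v=proj(e,(x,y,h))[0]
        if not(15<u<625 and 15<v<280): continue
        M=(np.hypot(X[...,0]-x,X[...,1]-y)<rad*1.5)&(abs(ZZ-h)<5)
        if M.sum()<100: continue
        P=X[M]; c,R=cv2.minEnclosingCircle(P[:,:2].astype(np.float32))
        vs,us=np.nonzero(M); uv=np.c_[us,vs]; C=cast(e,uv,h)[:,:2]; c2,R2=cv2.minEnclosingCircle(C.astype(np.float32))
        print(n,M.sum(),"z %.1f"%np.median(P[:,2]),"depth %.1f %.1f r%.1f"%(*c,R),"cast %.1f %.1f r%.1f"%(*c2,R2))
    # plates / board by colour
    gr=((hsv[...,1]<60)&~blue&~(D<300)).astype(np.uint8)
    if t in("w1","w3"):
        x0,y0,hw=((425,-290,95) if t=="w1" else (424,267,66))
        G=gr&(abs(X[...,0]-x0)<60)&(abs(X[...,1]-y0)<hw)&(ZZ>-8)&(ZZ<22)
        cs,_=cv2.findContours(G.astype(np.uint8),cv2.RETR_EXTERNAL,cv2.CHAIN_APPROX_NONE); c=max(cs,key=cv2.contourArea)
        W=cast(e,c[:,0],10)[:,:2]; print("plate",cv2.minAreaRect(W.astype(np.float32)),W.min(0),W.max(0))
    if t=="w1":
        G=((hsv[...,1]<60)&(hsv[...,2]>150)&(np.hypot(X[...,0]-424,X[...,1]+248)<45)).astype(np.uint8)
        cs,_=cv2.findContours(cv2.morphologyEx(G,cv2.MORPH_CLOSE,np.ones((3,3))),cv2.RETR_EXTERNAL,cv2.CHAIN_APPROX_NONE); c=max(cs,key=cv2.contourArea)
        W=cast(e,c[:,0],15)[:,:2]; print("rest",cv2.minEnclosingCircle(W.astype(np.float32)),cv2.fitEllipse(W.astype(np.float32)))
    if t in("w1","w2","w3"):
        g=cv2.inRange(hsv,(45,60,40),(80,255,255)); g[~((abs(X[...,0]-428)<70)&(abs(X[...,1])<70))]=0
        g=cv2.morphologyEx(g,cv2.MORPH_CLOSE,np.ones((9,9))); cs,_=cv2.findContours(g,cv2.RETR_EXTERNAL,cv2.CHAIN_APPROX_NONE)
        if cs:
            c=max(cs,key=cv2.contourArea); Z=np.nanmedian(ZZ[g>0]); print("board",Z,cv2.minAreaRect(cast(e,c[:,0],Z)[:,:2].astype(np.float32)),c[:,0].min(0),c[:,0].max(0))
        H=(abs(X[...,0]-428)<75)&(abs(X[...,1])<95)&(ZZ>20)&(ZZ<75)&~blue
        if H.sum()>50:
            P=X[H]; print("holder",H.sum(),P.min(0).round(1),P.max(0).round(1))
    if t=="w3":
        P=X[(abs(X[...,0]-424)<15)&(abs(X[...,1]-267)<15)&(ZZ>40)]; print("post",len(P),np.median(P,0) if len(P) else'')
cv2.imwrite("pics/w2.png",L["w2"][1])
E
python3 m2.py
```

```text
w1 mat z -0.2
cleaner 625 z 41.6 depth 673.4 -151.9 r23.1 cast 671.8 -151.3 r22.9
dish 439 z 20.6 depth 618.7 -307.2 r31.0 cast 618.0 -306.1 r31.4
plate ((439.7151794433594, -290.16802978515625), (91.71233367919922, 176.1270751953125), 0.28536558151245117) [ 393.4538079  -378.01087686] [ 485.31983493 -202.02599087]
rest ((441.0152282714844, -246.9900665283203), 34.03327560424805) ((440.74139404296875, -246.9333038330078), (63.66326141357422, 64.8332290649414), 0.3150861859321594)
board 47.799709402983524 ((425.6754455566406, -42.79387664794922), (64.68278503417969, 2.27729868888855), 0.42861509323120117) [132   0] [207   3]
holder 3383 [390.9 -75.6  20.1] [479.3 -41.2  54.5]
w2 mat z -0.2
jar 1813 z 41.1 depth 654.5 145.9 r22.2 cast 653.5 145.6 r22.1
reel 1856 z 41.1 depth 678.3 4.1 r27.9 cast 677.7 4.8 r27.7
board 47.7198458908606 ((433.85052490234375, -2.64715576171875), (84.4342269897461, 78.84551239013672), 2.952960729598999) [156 178] [248 251]
holder 8429 [387.2 -70.8  20.1] [480.2  69.8  59.2]
w3 mat z -0.1
bottle 2211 z 93.6 depth 627.3 285.1 r24.1 cast 626.6 285.5 r24.1
jar 599 z 41.0 depth 653.1 145.9 r22.3 cast 652.7 147.5 r22.8
plate ((424.9916076660156, 268.5379333496094), (97.268310546875, 116.34064483642578), 1.2631040811538696) [375.34298068 210.19775378] [474.68090274 327.15249674]
board 47.95749676860272 ((434.32989501953125, 0.30362701416015625), (59.370750427246094, 86.4715576171875), 89.62743377685547) [184 360] [257 399]
holder 2970 [389.5 -48.3  20. ] [479.1  69.6  58. ]
post 152 [425.62793683 269.06268362  58.8059464 ]
```

View pics/w2.png

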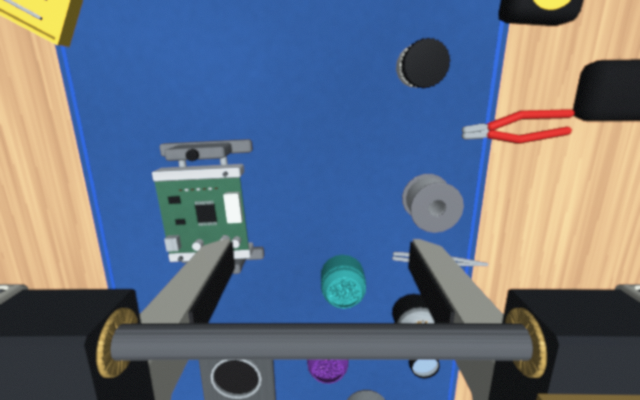

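w2 shows the board at (205,212), jar (424,62), reel (435,203). Measurements agree with the top/side views within ~2 mm. Start with the bottle.

>>> jog_arm([
  {"offset": [0.24,0.59,0],"yaw": 0},
  {"offset": [0.24,0.59,0.2],"yaw": 0},
  {"offset": [0.24,0.59,0.6],"yaw": 0},
  {"offset": [0.24,0.59,0.6],"yaw": 0},
  {"offset": [0.24,0.59,0.6],"yaw": 0},
])

```text
time_s: 4.42
position: [627.9, 284.8, 148.7]
eef_rot: [[0.001, 1.0, 0.002], [1.0, -0.001, 0.001], [0.001, 0.002, -1.0]]
wrist_force: [-0.4, 0.1, -0.3]
finger_gap: 0.997
grip_force: 0.0
```

```bash
cat > look.py <<'E'
# usage: look.py tag x y h rad : top-face circle near (x,y)
import sys
from h import *
t=sys.argv[1]; x,y,h,rad=map(float,sys.argv[2:6]); s,im,D=snap(t); e=ext("wrist",s); X=cloud(e,D); ZZ=X[...,2]
M=(np.hypot(X[...,0]-x,X[...,1]-y)<rad*1.4)&(abs(ZZ-h)<4); P=X[M]
c,R=cv2.minEnclosingCircle(P[:,:2].astype(np.float32)); m=P.mean(0)
print("pos",s["position"].round(1),"n",M.sum(),"mean",m.round(1),"circle",np.round(c,1),round(R,1))
E
python3 look.py w4 627 285 96 24
```

```text
pos [627.9 284.8 148.7] n 2530 mean [627.  285.1  94. ] circle [627.2 285. ] 24.4
```

>>> jog_arm([
  {"offset": [0,0,0.3],"yaw": 0},
  {"offset": [0,0,0.6],"yaw": 0},
  {"offset": [0,0,0.85],"yaw": 0},
  {"offset": [0,0,1],"yaw": 0},
  {"offset": [0,0,1],"yaw": 0},
])

```text
time_s: 5.1
position: [627.0, 285.5, 26.9]
eef_rot: [[0.0, 1.0, -0.0], [1.0, -0.0, -0.0], [-0.0, -0.0, -1.0]]
wrist_force: [0.2, 0.0, 0.5]
finger_gap: 0.995
grip_force: 0.0
```

>>> jog_arm([
  {"offset": [0,0,0],"yaw": 0},
  {"offset": [0,0,0],"yaw": 0},
  {"offset": [0,0,0],"yaw": 0},
  {"offset": [0,0,0],"yaw": 0},
  {"offset": [0,0,0],"yaw": 0},
  {"offset": [0,0,0],"yaw": 0},
], fingers=1, newtons=25)

```text
time_s: 5.85
position: [627.1, 285.6, 27.0]
eef_rot: [[0.0, 1.0, 0.0], [1.0, -0.0, 0.0], [0.0, 0.0, -1.0]]
wrist_force: [-0.8, 0.2, 5.2]
finger_gap: 0.645
grip_force: 25.0
```

>>> jog_arm([
  {"offset": [0,0,-0.25],"yaw": 0},
  {"offset": [0,0,-0.55],"yaw": 0},
  {"offset": [0,0,-0.85],"yaw": 0},
  {"offset": [-0.25,-0.2,-0.85],"yaw": 0},
  {"offset": [-0.55,-0.45,-0.85],"yaw": 0},
  {"offset": [-0.85,-0.69,-0.85],"yaw": 0},
  {"offset": [-1,-0.69,-0.85],"yaw": 0},
])

```text
time_s: 6.72
position: [542.4, 164.2, 128.4]
eef_rot: [[0.0, 1.0, -0.002], [1.0, -0.0, -0.0], [-0.0, -0.002, -1.0]]
wrist_force: [1.3, 0.2, -2.1]
finger_gap: 0.64
grip_force: 25.0
```

>>> jog_arm([
  {"offset": [-0.3,0,0],"yaw": 0},
  {"offset": [-0.65,0,0],"yaw": 0},
  {"offset": [-1,0,0],"yaw": 0},
  {"offset": [-1,0,0],"yaw": 0},
])

```text
time_s: 7.22
position: [544.8, 43.3, 128.5]
eef_rot: [[0.003, 1.0, 0.0], [1.0, -0.003, -0.0], [-0.0, 0.0, -1.0]]
wrist_force: [-0.3, 1.1, -1.6]
finger_gap: 0.644
grip_force: 25.0
```

>>> jog_arm([
  {"offset": [-0.2,0,0],"yaw": 0},
  {"offset": [-0.354,0,0],"yaw": 0},
  {"offset": [-0.354,0,0.3],"yaw": 0},
  {"offset": [-0.354,0,0.6],"yaw": 0},
  {"offset": [-0.354,0,0.75],"yaw": 0},
  {"offset": [-0.354,0,0.82],"yaw": 0},
  {"offset": [-0.354,0,0.846],"yaw": 0},
  {"offset": [-0.354,0,0.846],"yaw": 0},
])

```text
time_s: 8.22
position: [544.6, 3.1, 27.8]
eef_rot: [[-0.0, 1.0, 0.001], [1.0, 0.0, -0.0], [-0.0, 0.001, -1.0]]
wrist_force: [-0.7, 0.0, -3.1]
finger_gap: 0.642
grip_force: 25.0
```

>>> jog_arm([
  {"offset": [0,0,0.004],"yaw": 0},
  {"offset": [0,0,0.004],"yaw": 0},
  {"offset": [0,0,0.004],"yaw": 0},
  {"offset": [0,0,-0.15],"yaw": 0},
  {"offset": [0,0,-0.5],"yaw": 0},
  {"offset": [0,0,-0.9],"yaw": 0},
  {"offset": [0,0,-0.9],"yaw": 0},
], fingers=0.26)

```text
time_s: 9.1
position: [546.1, 2.9, 139.7]
eef_rot: [[0.0, 1.0, 0.007], [1.0, -0.0, -0.001], [-0.001, 0.007, -1.0]]
wrist_force: [-0.6, 0.1, -0.0]
finger_gap: 0.74
grip_force: 0.0
```

>>> jog_arm([
  {"offset": [0.01,0.4,0],"yaw": 0},
  {"offset": [0.01,0.8,0],"yaw": 0},
  {"offset": [0.01,1,0],"yaw": 0},
  {"offset": [0.01,1,0],"yaw": 0},
  {"offset": [0.01,1,0],"yaw": 0},
], fingers=0)

```text
time_s: 9.72
position: [663.0, 4.3, 134.8]
eef_rot: [[0.0, 1.0, -0.001], [1.0, -0.0, 0.0], [0.0, -0.001, -1.0]]
wrist_force: [-0.4, -0.6, -0.5]
finger_gap: 0.998
grip_force: 0.0
```

```bash
python3 look.py w5 678 4 41 28
```

```text
pos [663.    4.3 134.8] n 3281 mean [678.2   4.9  41. ] circle [678.3   3.9] 27.9
```

View pics/w5.png

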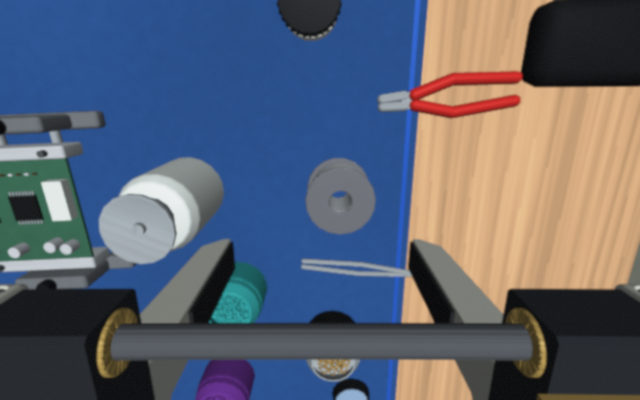

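The picture shows the bottle standing upright behind the holder and the reel at (340,195), clear for the fingers.

>>> jog_arm([
  {"offset": [0,0.118,0.1],"yaw": 0},
  {"offset": [0,0.118,0.45],"yaw": 0},
  {"offset": [0,0.118,0.8],"yaw": 0},
  {"offset": [0,0.118,1],"yaw": 0},
  {"offset": [0,0.118,1],"yaw": 0},
])

```text
time_s: 10.4
position: [676.5, 4.3, 13.8]
eef_rot: [[0.0, 1.0, -0.004], [1.0, -0.0, 0.0], [0.0, -0.004, -1.0]]
wrist_force: [0.5, -0.8, 0.7]
finger_gap: 1.002
grip_force: 0.0
```

>>> jog_arm([
  {"offset": [0,0,0.08],"yaw": 0},
  {"offset": [0,0,0.08],"yaw": 0},
])

```text
time_s: 10.65
position: [678.3, 4.3, 6.0]
eef_rot: [[0.0, 1.0, 0.0], [1.0, -0.0, -0.0], [-0.0, 0.0, -1.0]]
wrist_force: [0.1, -0.3, -0.0]
finger_gap: 1.0
grip_force: 0.0
```

>>> jog_arm([
  {"offset": [0,0,0],"yaw": 0},
  {"offset": [0,0,0],"yaw": 0},
  {"offset": [0,0,0],"yaw": 0},
  {"offset": [0,0,0],"yaw": 0},
  {"offset": [0,0,0],"yaw": 0},
  {"offset": [0,0,0],"yaw": 0},
  {"offset": [0,0,-0.3],"yaw": 0},
  {"offset": [0,0,-0.7],"yaw": 0},
  {"offset": [0,0,-1],"yaw": 0},
  {"offset": [0,0,-1],"yaw": 0},
], fingers=1, newtons=25)

```text
time_s: 11.9
position: [679.6, 4.2, 128.0]
eef_rot: [[0.0, 1.0, 0.005], [1.0, -0.0, -0.0], [-0.0, 0.005, -1.0]]
wrist_force: [-0.3, -0.0, -3.6]
finger_gap: 0.585
grip_force: 25.0
```

>>> jog_arm([
  {"offset": [0.3,-0.3,0],"yaw": 0},
  {"offset": [0.65,-0.65,0],"yaw": 0},
  {"offset": [1,-1,0],"yaw": 0},
  {"offset": [1,-1,0],"yaw": 0},
])

```text
time_s: 12.4
position: [554.8, 126.4, 123.7]
eef_rot: [[-0.003, 1.0, -0.004], [1.0, 0.003, -0.0], [-0.0, -0.004, -1.0]]
wrist_force: [-0.3, -0.1, -2.2]
finger_gap: 0.586
grip_force: 25.0
```

>>> jog_arm([
  {"offset": [0.25,-0.35,0],"yaw": 0},
  {"offset": [0.5,-0.7,0],"yaw": 0},
  {"offset": [0.75,-1,0],"yaw": 0},
  {"offset": [0.75,-1,0],"yaw": 0},
  {"offset": [0.75,-1,0],"yaw": 0},
  {"offset": [0.75,-1,0],"yaw": 0},
])

```text
time_s: 13.15
position: [439.1, 213.6, 125.1]
eef_rot: [[0.001, 1.0, -0.0], [1.0, -0.001, -0.0], [-0.0, -0.0, -1.0]]
wrist_force: [-0.8, -0.8, -1.8]
finger_gap: 0.583
grip_force: 25.0
```

```bash
python3 look.py w6 438 214 161 28; python3 - <<'E'
from h import *
s,im,D=pickle.load(open("w6.pkl","rb")); e=ext("wrist",s); X=cloud(e,D); Z=X[...,2]
P=X[(abs(X[...,0]-425)<20)&(abs(X[...,1]-268)<20)&(Z>52)&(Z<75)]; print("post",len(P),np.median(P,0),P.min(0),P.max(0))
E
```

```text
pos [439.1 213.6 125.1] n 9204 mean [438.9 219.3 160.6] circle [438.  222.7] 38.1
post 163 [423.97813839 268.68601334  63.91527509] [419.21272767 263.79996397  52.24297823] [427.820871   272.32599988  66.71584434]
```

View pics/w6.png

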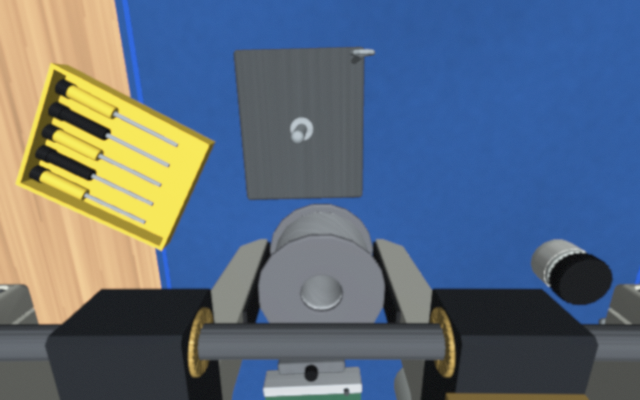

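The picture shows the held reel with its bore at (322,292) and the post: base ring (302,128), top (297,137).

```bash
python3 - <<'E'
from h import *
s,im,D=pickle.load(open("w6.pkl","rb")); e=ext("wrist",s)
g=cv2.cvtColor(im,cv2.COLOR_BGR2GRAY)
for z in(160,162): print("bore",z,cast(e,(322,292),z)[0].round(1))
print("base",cast(e,(302,128),11)[0].round(1),"top",cast(e,(297,136),65)[0].round(1))
X=cloud(e,D); hsv=cv2.cvtColor(im,cv2.COLOR_BGR2HSV)
M=(abs(X[...,0]-439)<32)&(X[...,1]>180)&(X[...,1]<250)&(abs(X[...,2]-161)<3)
v,u=np.nonzero(M); print(u.min(),u.max(),v.min(),v.max())
# flange top edge rows per column -> circle fit at z=161.5
pts=[]
for c in range(285,362,2):
    r_=np.nonzero(M[:,c])[0]; 
    if len(r_): pts.append((c,r_.min()))
W=cast(e,pts,161.5)[:,:2]; A=np.c_[2*W,np.ones(len(W))]; b=(W**2).sum(1); q=np.linalg.lstsq(A,b,rcond=None)[0]
print("flange circle",q[:2],np.sqrt(q[2]+q[:2]@q[:2]))
cv2.imwrite("pics/c6.png",cv2.resize(im[100:330,220:420],None,fx=3,fy=2.6)) 
E
```

```text
bore 160 [439.4 213.7 160. ]
bore 162 [439.4 215.  162. ]
base [423.8 268.2  11. ] top [423.4 268.7  65. ]
245 397 234 322
flange circle [439.05597198 214.6331917 ] 27.146163131314626
```

>>> jog_arm([
  {"offset": [0.25,-0.07,0],"yaw": 0},
  {"offset": [0.45,-0.129,0],"yaw": 0},
  {"offset": [0.45,-0.129,0],"yaw": 0},
  {"offset": [0.45,-0.129,0.2],"yaw": 0},
  {"offset": [0.45,-0.129,0.35],"yaw": 0},
  {"offset": [0.45,-0.129,0.42],"yaw": 0},
  {"offset": [0.45,-0.129,0.48],"yaw": 0},
  {"offset": [0.45,-0.129,0.54],"yaw": 0},
  {"offset": [0.45,-0.129,0.6],"yaw": 0},
  {"offset": [0.45,-0.129,0.6],"yaw": 0},
])

```text
time_s: 14.45
position: [422.6, 268.1, 53.1]
eef_rot: [[0.0, 1.0, -0.001], [1.0, -0.0, -0.0], [-0.0, -0.001, -1.0]]
wrist_force: [-0.1, 0.1, -1.9]
finger_gap: 0.579
grip_force: 25.0
```

>>> jog_arm([
  {"offset": [0,0,0.1],"yaw": 0},
  {"offset": [0,0,0.2],"yaw": 0},
  {"offset": [0,0,0.27],"yaw": 0},
  {"offset": [0,0,0.305],"yaw": 0},
  {"offset": [0,0,0.305],"yaw": 0},
])

```text
time_s: 15.08
position: [422.7, 268.2, 16.7]
eef_rot: [[0.0, 1.0, -0.0], [1.0, -0.0, -0.0], [-0.0, -0.0, -1.0]]
wrist_force: [0.4, -0.3, -2.5]
finger_gap: 0.58
grip_force: 25.0
```

>>> jog_arm([
  {"offset": [0,0,0],"yaw": 0},
  {"offset": [0,0,0],"yaw": 0},
  {"offset": [0,0,0],"yaw": 0},
  {"offset": [0,0,0],"yaw": 0},
  {"offset": [0,0,-0.2],"yaw": 0},
  {"offset": [0,0,-0.6],"yaw": 0},
  {"offset": [0,0,-1],"yaw": 0},
  {"offset": [0,0,-1],"yaw": 0},
], fingers=0)

```text
time_s: 16.08
position: [424.4, 269.1, 140.1]
eef_rot: [[0.0, 1.0, 0.006], [1.0, -0.0, 0.003], [0.003, 0.006, -1.0]]
wrist_force: [-0.0, 0.4, -0.3]
finger_gap: 1.002
grip_force: 0.0
```

```bash
python3 look.py w7 424 268 51 28
```

```text
pos [424.4 269.1 140.1] n 3392 mean [423.2 269.2  51. ] circle [423.3 268.2] 27.9
```

>>> jog_arm([
  {"offset": [-0.2,0.4,0],"yaw": 0},
  {"offset": [-0.4,0.8,0],"yaw": 0},
  {"offset": [-0.5,1,0],"yaw": 0},
  {"offset": [-0.5,1,0],"yaw": 0},
])

```text
time_s: 16.62
position: [543.1, 207.2, 135.1]
eef_rot: [[0.002, 1.0, -0.002], [1.0, -0.002, -0.001], [-0.001, -0.002, -1.0]]
wrist_force: [-0.3, 0.0, 0.5]
finger_gap: 0.999
grip_force: 0.0
```

>>> jog_arm([
  {"offset": [-0.25,0.45,0],"yaw": 0},
  {"offset": [-0.517,0.927,0],"yaw": 0},
  {"offset": [-0.517,0.927,0],"yaw": 0},
  {"offset": [-0.517,0.927,0.25],"yaw": 0},
  {"offset": [-0.517,0.927,0.25],"yaw": 0},
])

```text
time_s: 17.25
position: [651.2, 147.1, 104.2]
eef_rot: [[-0.001, 1.0, -0.006], [1.0, 0.001, -0.001], [-0.001, -0.006, -1.0]]
wrist_force: [0.5, 1.0, -0.4]
finger_gap: 1.001
grip_force: 0.0
```

```bash
python3 look.py w8 654 146 41 21.5
```

```text
pos [651.2 147.1 104.2] n 2742 mean [654.8 147.5  40.9] circle [654.7 146.4] 22.4
```

>>> jog_arm([
  {"offset": [0,0,0.3],"yaw": 0},
  {"offset": [0,0,0.6],"yaw": 0},
  {"offset": [0,0,0.83],"yaw": 0},
  {"offset": [0,0,0.83],"yaw": 0},
])

```text
time_s: 17.8
position: [652.7, 146.7, 6.6]
eef_rot: [[-0.001, 1.0, -0.003], [1.0, 0.001, -0.0], [-0.0, -0.003, -1.0]]
wrist_force: [-0.5, -0.0, 0.8]
finger_gap: 0.996
grip_force: 0.0
```

>>> jog_arm([
  {"offset": [0,0,0],"yaw": 0},
  {"offset": [0,0,0],"yaw": 0},
  {"offset": [0,0,0],"yaw": 0},
  {"offset": [0,0,0],"yaw": 0},
  {"offset": [0,0,0],"yaw": 0},
  {"offset": [0,0,0],"yaw": 0},
  {"offset": [0,0,0],"yaw": 0},
  {"offset": [0,0,-0.3],"yaw": 0},
  {"offset": [0,0,-0.7],"yaw": 0},
  {"offset": [0,0,-1],"yaw": 0},
  {"offset": [-0.3,-0.3,-1],"yaw": 0},
  {"offset": [-0.6,-0.6,-1],"yaw": 0},
  {"offset": [-1,-0.9,-1],"yaw": 0},
  {"offset": [-1,-0.9,-1],"yaw": 0},
], fingers=1, newtons=20)

```text
time_s: 19.55
position: [544.0, 24.1, 127.3]
eef_rot: [[0.003, 1.0, -0.001], [1.0, -0.003, -0.0], [-0.0, -0.001, -1.0]]
wrist_force: [2.0, 0.2, -1.1]
finger_gap: 0.452
grip_force: 20.0
```

>>> jog_arm([
  {"offset": [-0.35,-0.3,0],"yaw": 0},
  {"offset": [-0.7,-0.6,0],"yaw": 0},
  {"offset": [-1,-0.88,0],"yaw": 0},
  {"offset": [-1,-0.88,0],"yaw": 0},
])

```text
time_s: 20.05
position: [439.5, -95.0, 127.5]
eef_rot: [[0.003, 1.0, -0.0], [1.0, -0.003, 0.0], [0.0, -0.0, -1.0]]
wrist_force: [0.2, 0.1, -0.2]
finger_gap: 0.457
grip_force: 20.0
```

>>> jog_arm([
  {"offset": [-0.33,0,0],"yaw": 0},
  {"offset": [-0.33,0,0.3],"yaw": 0},
  {"offset": [-0.33,0,0.6],"yaw": 0},
  {"offset": [-0.33,0,0.85],"yaw": 0},
  {"offset": [-0.33,0,0.95],"yaw": 0},
  {"offset": [-0.33,0,0.998],"yaw": 0},
  {"offset": [-0.33,0,0.998],"yaw": 0},
])

```text
time_s: 20.92
position: [441.0, -133.3, 8.0]
eef_rot: [[-0.0, 1.0, 0.001], [1.0, 0.0, -0.0], [-0.0, 0.001, -1.0]]
wrist_force: [-0.1, 0.4, -0.7]
finger_gap: 0.454
grip_force: 20.0
```

>>> jog_arm([
  {"offset": [0,0,0],"yaw": 0},
  {"offset": [0,0,0],"yaw": 0},
  {"offset": [0,0,0],"yaw": 0},
  {"offset": [0,0,0],"yaw": 0},
  {"offset": [0,0,-0.2],"yaw": 0},
  {"offset": [0,0,-0.6],"yaw": 0},
  {"offset": [0,0,-1],"yaw": 0},
  {"offset": [0,0.4,-1],"yaw": 0},
  {"offset": [0,0.8,-1],"yaw": 0},
  {"offset": [0,1,-1],"yaw": 0},
  {"offset": [0,1,-1],"yaw": 0},
], fingers=0)

```text
time_s: 22.3
position: [561.0, -133.2, 127.1]
eef_rot: [[-0.001, 1.0, -0.0], [1.0, 0.001, 0.0], [0.0, -0.0, -1.0]]
wrist_force: [-0.7, 0.2, -0.9]
finger_gap: 1.001
grip_force: 0.0
```

>>> jog_arm([
  {"offset": [-0.08,0.4,0],"yaw": 0},
  {"offset": [-0.16,0.8,0],"yaw": 0},
  {"offset": [-0.16,0.94,0],"yaw": 0},
  {"offset": [-0.16,0.94,0],"yaw": 0},
  {"offset": [-0.16,0.94,0],"yaw": 0},
])

```text
time_s: 22.92
position: [671.9, -152.6, 127.5]
eef_rot: [[0.0, 1.0, -0.001], [1.0, -0.0, 0.0], [0.0, -0.001, -1.0]]
wrist_force: [-0.4, 0.3, 0.4]
finger_gap: 0.996
grip_force: 0.0
```

```bash
python3 look.py w9 673 -152.5 43 22; python3 - <<'E'
from h import *
s,im,D=pickle.load(open("w9.pkl","rb")); e=ext("wrist",s); hsv=cv2.cvtColor(im,cv2.COLOR_BGR2HSV)
X=cloud(e,D); M=(np.hypot(X[...,0]-673,X[...,1]+152.5)<45)&(X[...,2]>35)
v,u=np.nonzero(M); print(u.min(),u.max(),v.min(),v.max())
E
```

```text
pos [ 671.9 -152.6  127.5] n 889 mean [ 674.  -148.2   41.5] circle [ 674.  -151.5] 23.3
163 490 170 359
```

View pics/w9.png

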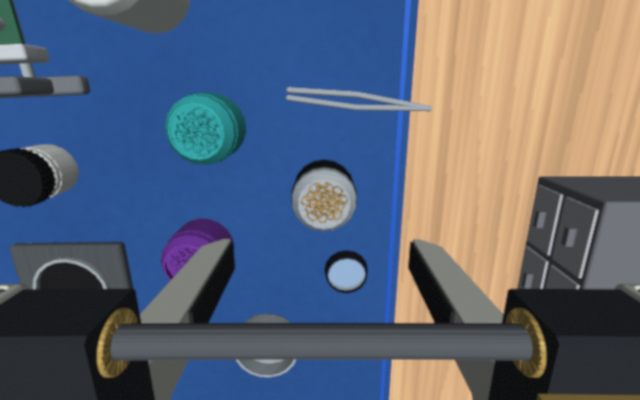

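The cleaner's brass mouth sits at about (325,201) between the fingers; the blue-topped tin at (346,273) is clear of the finger tracks.

```bash
python3 - <<'E'
from h import *
s,im,D=pickle.load(open("w9.pkl","rb")); e=ext("wrist",s); hsv=cv2.cvtColor(im,cv2.COLOR_BGR2HSV)
b=cv2.inRange(hsv,(8,50,60),(30,255,255)); m=np.zeros_like(b); cv2.circle(m,(325,200),32,255,-1); b&=m
v,u=np.nonzero(b); (c,R)=cv2.minEnclosingCircle(np.c_[u,v].astype(np.float32)); print(c,R,cast(e,[c],42)[0].round(1),cast(e,[(u.mean(),v.mean())],42)[0].round(1))
E
```

```text
(323.0, 202.0) 22.02281379699707 [ 673.3 -150.8   42. ] [ 674.1 -150.5   42. ]
```

>>> jog_arm([
  {"offset": [0.01,0.004,0.35],"yaw": 0},
  {"offset": [0.01,0.004,0.7],"yaw": 0},
  {"offset": [0.01,0.004,0.967],"yaw": 0},
  {"offset": [0.01,0.004,0.967],"yaw": 0},
  {"offset": [0.01,0.004,0.967],"yaw": 0},
])

```text
time_s: 23.6
position: [674.2, -151.7, 13.3]
eef_rot: [[0.0, 1.0, 0.002], [1.0, -0.0, -0.001], [-0.001, 0.002, -1.0]]
wrist_force: [0.1, 0.4, 1.4]
finger_gap: 0.999
grip_force: 0.0
```

>>> jog_arm([
  {"offset": [0,0,0],"yaw": 0},
  {"offset": [0,0,0],"yaw": 0},
  {"offset": [0,0,0],"yaw": 0},
  {"offset": [0,0,0],"yaw": 0},
  {"offset": [0,0,0],"yaw": 0},
  {"offset": [0,0,0],"yaw": 0},
  {"offset": [0,0,0],"yaw": 0},
  {"offset": [0,0,-0.3],"yaw": 0},
  {"offset": [0,0,-0.7],"yaw": 0},
  {"offset": [0,0,-1],"yaw": 0},
  {"offset": [0,-0.35,-1],"yaw": 0},
  {"offset": [0,-0.7,-1],"yaw": 0},
  {"offset": [0,-1,-1],"yaw": 0},
  {"offset": [0,-1,-1],"yaw": 0},
], fingers=1, newtons=25)

```text
time_s: 25.35
position: [551.9, -151.3, 131.6]
eef_rot: [[0.001, 1.0, -0.001], [1.0, -0.001, 0.0], [0.0, -0.001, -1.0]]
wrist_force: [0.3, 0.8, -1.0]
finger_gap: 0.57
grip_force: 25.0
```

>>> jog_arm([
  {"offset": [-0.4,-0.35,0],"yaw": 0},
  {"offset": [-0.8,-0.65,0],"yaw": 0},
  {"offset": [-1,-0.95,0],"yaw": 0},
  {"offset": [-1,-0.95,0],"yaw": 0},
  {"offset": [-1,-0.95,0],"yaw": 0},
  {"offset": [-1,-0.95,0],"yaw": 0},
])

```text
time_s: 26.1
position: [440.6, -270.9, 131.5]
eef_rot: [[-0.001, 1.0, 0.0], [1.0, 0.001, -0.0], [-0.0, 0.0, -1.0]]
wrist_force: [0.7, 0.8, 0.1]
finger_gap: 0.568
grip_force: 25.0
```

```bash
python3 -c "
from h import *
snap('w10')"
```

```text
(no output)
```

View pics/w10.png

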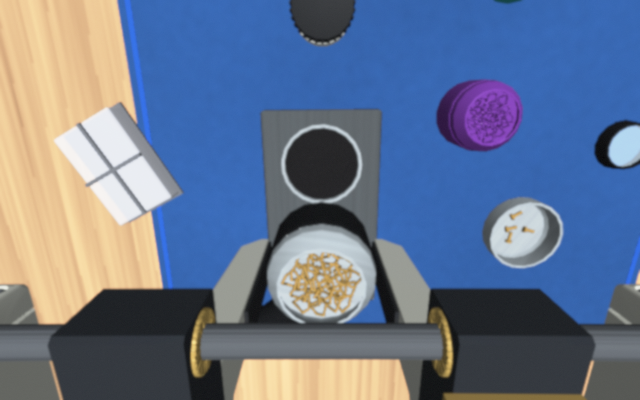

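The rest ring is fully visible at (322,162), the held cleaner's mouth at (322,284).

```bash
python3 - <<'E'
from h import *
s,im,D=pickle.load(open("w10.pkl","rb")); e=ext("wrist",s); hsv=cv2.cvtColor(im,cv2.COLOR_BGR2HSV); print(s["position"])
m=np.zeros((400,640),np.uint8); cv2.circle(m,(322,162),48,255,-1)
G=cv2.inRange(hsv,(0,0,140),(180,80,255))&m; G[198:]=0
v,u=np.nonzero(G); W=cast(e,np.c_[u,v],15)[:,:2]
A=np.c_[2*W,np.ones(len(W))]; q=np.linalg.lstsq(A,(W**2).sum(1),rcond=None)[0]; print("rest",len(W),q[:2],np.sqrt(q[2]+q[:2]@q[:2]))
b=cv2.inRange(hsv,(8,60,60),(30,255,255)); m[:]=0; cv2.circle(m,(322,284),48,255,-1); b&=m
v,u=np.nonzero(b); c,R=cv2.minEnclosingCircle(np.c_[u,v].astype(np.float32)); print(c,R)
for z in(161,163): print(cast(e,[c],z)[0].round(1),cast(e,[(u.mean(),v.mean())],z)[0].round(1))
# black cup upper rim (z=121+30) far edge visible rows
M=(hsv[...,2]<60).astype(np.uint8); M[:199]=0;M[260:]=0;M[:,:262]=0;M[:,382:]=0
P=[(x,np.nonzero(M[:,x])[0].min()) for x in range(290,356,3) if M[:,x].any()]
W=cast(e,P,120)[:,:2]; A=np.c_[2*W,np.ones(len(W))]; q=np.linalg.lstsq(A,(W**2).sum(1),rcond=None)[0]; print("cup bottom",q[:2],np.sqrt(q[2]+q[:2]@q[:2]))
E
```

```text
[ 440.6388381  -270.88362     131.45716701]
rest 924 [ 440.78464449 -246.74479157] 32.264776942501214
(320.5, 281.5) 38.5293083190918
[ 440.3 -268.8  161. ] [ 440.6 -269.7  161. ]
[ 440.3 -267.6  163. ] [ 440.6 -268.5  163. ]
cup bottom [ 440.43230149 -273.03260832] 27.50311017919759
```

>>> jog_arm([
  {"offset": [0.1,0.003,0],"yaw": 0},
  {"offset": [0.2,0.004,0],"yaw": 0},
  {"offset": [0.2,0.004,0.3],"yaw": 0},
  {"offset": [0.2,0.004,0.6],"yaw": 0},
  {"offset": [0.2,0.004,0.8],"yaw": 0},
  {"offset": [0.2,0.004,0.85],"yaw": 0},
  {"offset": [0.2,0.004,0.87],"yaw": 0},
  {"offset": [0.2,0.004,0.89],"yaw": 0},
  {"offset": [0.2,0.004,0.9],"yaw": 0},
  {"offset": [0.2,0.004,0.907],"yaw": 0},
  {"offset": [0.2,0.004,0.907],"yaw": 0},
])

```text
time_s: 27.52
position: [440.2, -247.4, 22.8]
eef_rot: [[0.0, 1.0, 0.0], [1.0, -0.0, -0.0], [-0.0, 0.0, -1.0]]
wrist_force: [0.5, -0.4, -1.1]
finger_gap: 0.567
grip_force: 25.0
```

>>> jog_arm([
  {"offset": [0,0,0],"yaw": 0},
  {"offset": [0,0,0],"yaw": 0},
  {"offset": [0,0,0],"yaw": 0},
  {"offset": [0,0,0],"yaw": 0},
  {"offset": [0,0,-0.2],"yaw": 0},
  {"offset": [0,0,-0.6],"yaw": 0},
  {"offset": [0,0,-1],"yaw": 0},
  {"offset": [0,0,-1],"yaw": 0},
], fingers=0)

```text
time_s: 28.52
position: [441.6, -248.3, 145.8]
eef_rot: [[0.0, 1.0, 0.005], [1.0, 0.0, -0.004], [-0.004, 0.005, -1.0]]
wrist_force: [-1.0, 0.4, 0.0]
finger_gap: 1.0
grip_force: 0.0
```

```bash
python3 look.py w11 440.5 -247 53 22; python3 - <<'E'
from h import *
s,im,D=pickle.load(open("w11.pkl","rb")); e=ext("wrist",s); X=cloud(e,D)
P=X[(np.hypot(X[...,0]-440.5,X[...,1]+247)<30)]; print("z percentiles",np.nanpercentile(P[:,2],[50,90,98]).round(1)); 
E
```

```text
pos [ 441.6 -248.3  145.8] n 863 mean [ 440.6 -244.3   51.4] circle [ 440.8 -247.3] 23.4
z percentiles [ 51.8 246.8 247.4]
```

View pics/w11.png

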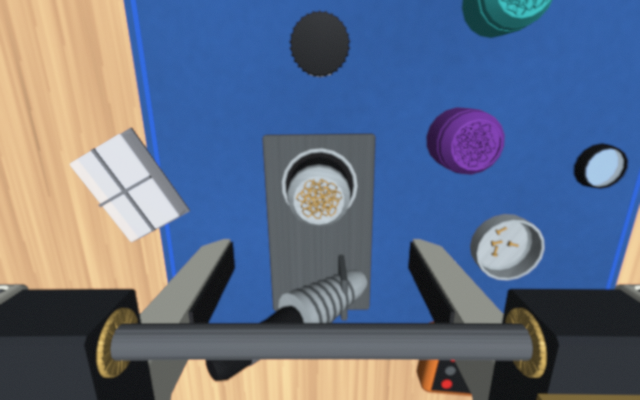

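The cleaner is seated centrally in the rest (mouth (320,199)), top height consistent with full depth. Next, the dish.

>>> jog_arm([
  {"offset": [0,0.4,0],"yaw": 0},
  {"offset": [0,0.8,0],"yaw": 0},
  {"offset": [0,1,0],"yaw": 0},
  {"offset": [0,1,0],"yaw": 0},
])

```text
time_s: 29.08
position: [560.3, -246.8, 140.6]
eef_rot: [[-0.001, 1.0, -0.002], [1.0, 0.001, 0.001], [0.001, -0.002, -1.0]]
wrist_force: [-0.1, 0.8, 0.2]
finger_gap: 1.001
grip_force: 0.0
```

>>> jog_arm([
  {"offset": [-0.3,0.3,0],"yaw": 0},
  {"offset": [-0.495,0.486,0],"yaw": 0},
  {"offset": [-0.495,0.486,0.3],"yaw": 0},
  {"offset": [-0.495,0.486,0.3],"yaw": 0},
  {"offset": [-0.495,0.486,0.3],"yaw": 0},
])

```text
time_s: 29.7
position: [618.1, -306.8, 107.4]
eef_rot: [[0.0, 1.0, -0.0], [1.0, -0.0, 0.0], [0.0, -0.0, -1.0]]
wrist_force: [-0.5, -0.3, 0.6]
finger_gap: 1.0
grip_force: 0.0
```

```bash
python3 look.py w12 618.5 -307 21 31
```

```text
pos [ 618.1 -306.8  107.4] n 921 mean [ 618.6 -307.9   20.5] circle [ 618.5 -307.6] 31.0
```

>>> jog_arm([
  {"offset": [0,0,0.35],"yaw": 0},
  {"offset": [0,0,0.7],"yaw": 0},
  {"offset": [0,0,0.855],"yaw": 0},
  {"offset": [0,0,0.855],"yaw": 0},
  {"offset": [0,0,0.855],"yaw": 0},
])

```text
time_s: 30.38
position: [619.5, -307.3, 6.1]
eef_rot: [[0.0, 1.0, 0.002], [1.0, -0.0, -0.001], [-0.001, 0.002, -1.0]]
wrist_force: [0.1, 0.3, 0.0]
finger_gap: 0.995
grip_force: 0.0
```

>>> jog_arm([
  {"offset": [0,0,0],"yaw": 0},
  {"offset": [0,0,0],"yaw": 0},
  {"offset": [0,0,0],"yaw": 0},
  {"offset": [0,0,0],"yaw": 0},
  {"offset": [0,0,0],"yaw": 0},
  {"offset": [0,0,0],"yaw": 0},
  {"offset": [0,0,-0.3],"yaw": 0},
  {"offset": [0,0,-0.7],"yaw": 0},
  {"offset": [0,0,-1],"yaw": 0},
  {"offset": [0.35,0,-1],"yaw": 0},
  {"offset": [0.7,0,-1],"yaw": 0},
  {"offset": [1,0,-1],"yaw": 0},
  {"offset": [1,0,-1],"yaw": 0},
], fingers=1, newtons=20)

```text
time_s: 32.0
position: [618.5, -184.6, 124.0]
eef_rot: [[-0.003, 1.0, -0.001], [1.0, 0.003, 0.0], [0.0, -0.001, -1.0]]
wrist_force: [0.8, -0.5, 0.2]
finger_gap: 0.643
grip_force: 19.9
```

>>> jog_arm([
  {"offset": [0.35,-0.17,0],"yaw": 0},
  {"offset": [0.7,-0.33,0],"yaw": 0},
  {"offset": [1,-0.5,0],"yaw": 0},
  {"offset": [1,-0.5,0],"yaw": 0},
])

```text
time_s: 32.5
position: [557.6, -65.7, 124.1]
eef_rot: [[-0.002, 1.0, -0.001], [1.0, 0.002, 0.0], [0.0, -0.001, -1.0]]
wrist_force: [0.6, -0.3, -1.0]
finger_gap: 0.647
grip_force: 19.9
```

>>> jog_arm([
  {"offset": [0.35,-0.2,0],"yaw": 0},
  {"offset": [0.7,-0.4,0],"yaw": 0},
  {"offset": [1,-0.6,0],"yaw": 0},
  {"offset": [1,-0.6,0],"yaw": 0},
])

```text
time_s: 33.0
position: [486.1, 53.8, 124.2]
eef_rot: [[-0.002, 1.0, -0.0], [1.0, 0.002, -0.0], [-0.0, -0.0, -1.0]]
wrist_force: [0.7, -0.4, -0.5]
finger_gap: 0.648
grip_force: 19.9
```

>>> jog_arm([
  {"offset": [0.35,-0.25,0],"yaw": 0},
  {"offset": [0.758,-0.495,0],"yaw": 0},
  {"offset": [0.758,-0.495,0],"yaw": 0},
  {"offset": [0.758,-0.495,0.3],"yaw": 0},
  {"offset": [0.758,-0.495,0.6],"yaw": 0},
  {"offset": [0.758,-0.495,0.85],"yaw": 0},
  {"offset": [0.758,-0.495,0.95],"yaw": 0},
  {"offset": [0.758,-0.495,0.997],"yaw": 0},
  {"offset": [0.758,-0.495,0.997],"yaw": 0},
])

```text
time_s: 34.12
position: [427.9, 144.0, 4.9]
eef_rot: [[0.0, 1.0, 0.001], [1.0, -0.0, 0.0], [0.0, 0.001, -1.0]]
wrist_force: [0.3, -0.5, -0.7]
finger_gap: 0.646
grip_force: 19.9
```

>>> jog_arm([
  {"offset": [0,0,0],"yaw": 0},
  {"offset": [0,0,0],"yaw": 0},
  {"offset": [0,0,0],"yaw": 0},
  {"offset": [0,0,0],"yaw": 0},
  {"offset": [0,0,-0.2],"yaw": 0},
  {"offset": [0,0,-0.6],"yaw": 0},
  {"offset": [0,0,-1],"yaw": 0},
  {"offset": [0,0,-1],"yaw": 0},
], fingers=0)

```text
time_s: 35.12
position: [428.8, 144.6, 127.2]
eef_rot: [[-0.0, 1.0, 0.006], [1.0, 0.0, 0.001], [0.001, 0.006, -1.0]]
wrist_force: [-1.2, 0.5, -1.1]
finger_gap: 0.998
grip_force: 0.0
```

>>> jog_arm([
  {"offset": [0,0.4,-0.3],"yaw": 0},
  {"offset": [0,0.8,-0.8],"yaw": 0},
  {"offset": [0,1,-1],"yaw": 0},
  {"offset": [0,1,-1],"yaw": 0},
  {"offset": [0,1,-1],"yaw": 0},
])

```text
time_s: 35.75
position: [545.9, 144.0, 242.3]
eef_rot: [[0.0, 1.0, -0.003], [1.0, -0.0, -0.001], [-0.001, -0.003, -1.0]]
wrist_force: [-0.3, 0.8, -0.3]
finger_gap: 0.997
grip_force: 0.0
```

```bash
python3 - <<'E'
from h import *
for n in("top","side"):
    im,D=r.read_camera(n); cv2.imwrite(f"pics/{n}1.png",im); np.save(f"{n}1.npy",D); e=ext(n); X=cloud(e,D)
    for nm,x,y,h,rad in[("bottle",544,3,96,24),("reel",424,268,52,28),("jar",440,-133,42,21),("cleaner",440,-247,54,22),("dish",427,144,22,31)]:
        P=X[(np.hypot(X[...,0]-x,X[...,1]-y)<rad*1.4)&(abs(X[...,2]-h)<5)]
        if len(P)>20:
            c,R=cv2.minEnclosingCircle(P[:,:2].astype(np.float32)); print(n,nm,len(P),np.round(c,1),round(R,1),"z %.1f"%np.median(P[:,2]))
    d=[(z,D0) for z,D0 in [(0,np.load(f"{n}0.npy"))]]
E
```

```text
top bottle 366 [544.5   1.1] 23.8 z 95.0
top jar 284 [ 440.4 -134.6] 21.9 z 42.7
top cleaner 208 [ 440.4 -248.8] 24.9 z 52.2
top dish 114 [427.7 141.3] 30.9 z 22.3
side bottle 219 [545.5   1.8] 25.2 z 95.5
side reel 157 [425.6 268. ] 28.5 z 53.3
side jar 248 [ 442.9 -134.5] 22.2 z 42.7
side cleaner 218 [ 442.2 -249.8] 24.5 z 51.8
side dish 101 [429.2 141.8] 33.0 z 21.1
```

View pics/top1.png

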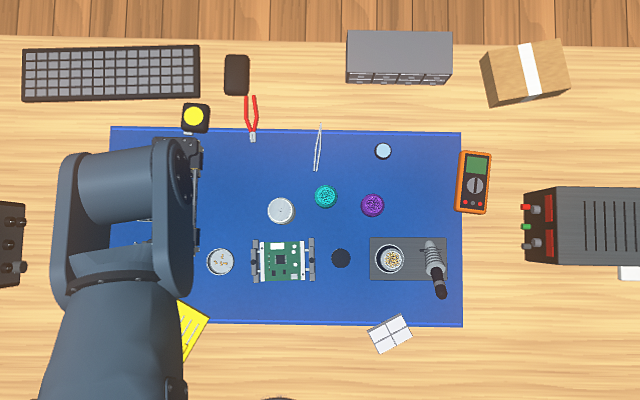

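View pics/side1.png

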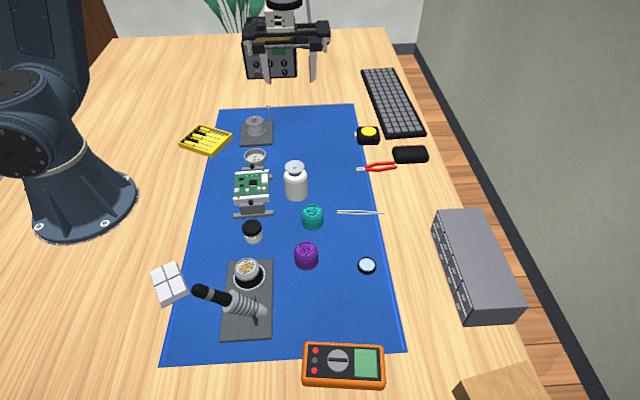

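The top and side views show everything in place and upright: bottle (281,210), dish (220,262), jar (341,258), cleaner in its rest (389,258), and the reel on its post (side, 255,123). The multimeter and tape measure are unmoved, and the arm is clear.

```bash
python3 -c "
from plant import r
print(r.job_done())"
```

```text
the job is handed in; nothing more can be done
None
```

The job is handed in at about 36 s of the 128 s: cleaner, reel, jar, dish and bottle all measured in place and upright, with the multimeter and tape measure unmoved; no verdict came back.

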